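# Turn round the chandelier arm that was racked backwards

### The arm

A 6-joint arm with a two-finger parallel gripper is mounted at the origin on the work surface. World frame = base frame: x ahead of the robot, y to its left, z up, the work surface at z = 0. Lengths are in m, angles in rad, forces in N, time in s.
With the tool pointing down it reaches from about 0.3 to 0.875 m from the base axis. Payload 6.4 kg.
Tool frame: the origin (TCP) lies midway between the tips of the shut fingers; the grasp point (between the pads) lies 19 mm behind it; z points along the fingers, y is the line along which they close (so a half turn about z gives the same grasp; the last joint's range is limited). The gripper opens to 85 mm and grips with 20 to 120 N. Pads are 22 mm wide; open, the fingers measure 114 mm over their backs; the gripper's body (76 mm by 85 mm) begins 54 mm behind the grasp point. The pads swing forward as they close: fully open they stand 13 mm farther back than shut.
Start: joints at [-1.337, 0.181, 1.607, -0, 1.354, -0.206], TCP at [0.245, -0.52, 0.231] pointing down, gripper open.
Joint ranges: [-2.99, 2.99], [-0.89, 2.07], [0.3, 2.58], [-1.14, 4.28], [0, 2.63], [-3.12, 3.12]. Speed limits (rad/s): [2.57, 2.57, 3.01, 3.14, 3.14, 3.14].

### API

Orientations are given as a unit quaternion [w, x, y, z].
In Python, from bench import * gives the robot as it stands.
- The arm moves only by the tool play_rows, never from a script. Its argument "plan" is a list of rows, each a list of 3 entries, a list of its own where there are three numbers: the finger opening in mm, from 0 to 85.4, then the shift along the tool's x, y, z normalised to -1 to 1, where 1 is 40 cm, then the turn about the tool's z normalised to -1 to 1, where 1 is pi rad. A call has 1 to 10 rows; each row is the pose to reach, as a shift and turn from the pose commanded when the call began, along the tool's axes at that moment, turning the shorter way round; what a row does not reach only later rows make up. A row lasts 1/10 s, in which the tool goes at most 50 mm and 8.59 degrees, less where a joint would pass 70% of its speed; a pose out of reach is approached as far as the arm can. A call with a number of a shift or a turn outside -1 to 1 is refused whole. A call with a gripper value outside its range is refused whole. The fingers move at their own pace and stop on an object; the grip force is fixed at half the most. Time passes only in rows, so rows that repeat a pose let the fingers close. It gives the time, the measured TCP pose, the force, the opening and the grip force at its end, in the units of the state.
- get_obs(): the state, without advancing time (a new reading comes with each control period).
- camera(name): name is "side" or "top"; returns a dict with "image" (420x560x3 uint8, red, green, blue), "range_z" (420x560 float32, m along the optical axis (not along the pixel's ray), 0 where there is no reading), "intrinsics" (3x3 intrinsics, pixels), "k1" (the pictures are not rectified: a ray, as slopes to the right and down, at radius r is drawn at 1 + k1 r^2 times it, then the intrinsics apply), "rvec" (rotation vector, rad) and "tvec" (3), from world to camera coordinates, as OpenCV has them. Camera axes: x right, y down, z forward; pixel columns grow to the right and rows downward; lengths in m; the calibration is good to about 2 mm. A picture is of the moment at which its call begins.
- hand_in(): hands the job in; it is judged then, once.
Trained networks look in a picture, given as the dict that the camera call returned (one of the last four; its "shot" number tells which), for a name from the list of things; names that differ only in an ending like _2 or _b are one class to them, and where a whole thing is asked for, a point or a joint stands for the part that bears it (a point fixed in the world has none). Each returns a list of dicts, best first, with "conf" (0 to 1); they miss things now and then, are a little off and sometimes report something else, mostly with a low value. They report only what shows in the picture. A call takes as long as a camera call. They do not tell look-alikes from the thing itself.
- search_frame(picture, label): "rect" ([centre column, centre row, width, height] in pixels, round what is visible of it).
- masks_of(picture, label): "mask" (420x560 bool, what is visible of it) and "rect" ([centre column, centre row, width, height] in pixels, round what is visible of it).
The state is a dict: "time_s": time; "q": joint angles; "dq": joint speeds; "joint_efforts": joint torques, N m; "eef_pos": TCP position; "eef_rot": TCP orientation; "wrist_force": force on the tool from outside, world axes, zero at the start; "torque": the same for the moment, N m; "opening": opening from 0.0 (shut) to 1.0 (fully open); "grasp_force": force on a finger pad.
Only numpy, scipy, OpenCV 4.12 (cv2) and the standard library are available. Lean on these libraries where they do the work, as an engineer would, in place of code of your own. Each camera call takes 0.05 s, during which the arm holds its last target. There are 200 camera calls.

### The job

Three bronze chandelier arms lie in the low wooden rack, and they should all lie with the brass cup sticking out and the square plate inside; one was put in back to front. Find that one, draw it out, turn it end for end and slide it back into its bay, plate first, until the plate is home against the back board. Leave the other two arms and everything else on the counter as they are.

Things in the scene. Friction and masses are not known exactly. Their poses are not given: they have to be found in the camera images.
- rack: Low fixed wood rack with a roof and an open side. Origin on the counter at the middle of the open side; x runs inward to the back, y along the open side, z up. Three bays centred at y = -88, 0, +88 mm, each 66 mm wide, 52 mm high, without a floor (the arms lie on the counter). Roof from x = 0 to 108 mm, its top 58 mm up; 286 mm long along y. Each bay holds one arm, about 85 mm of it sticking out.
- bronze_a: Chandelier arm, loose, straight, 180 mm long, 0.3 kg. Origin on its axis at mid-length, 22 mm above the counter; x points to its cup. Brass cup at x = 60 to 90 mm, up to 44 mm across; dark square plate 44 x 44 x 8 mm at x = -90 to -82; swelling 26 mm across at x = -10 to 10; elsewhere a bare round shaft 14 mm across, to be gripped there. Cup and plate keep it level.
- bronze_a_cup (a point): Centre of the cup's mouth, the cup end of bronze_a (x = +90 mm).
- bronze_a_plate (a point): Centre of the outer face of the square plate, the other end of bronze_a (x = -90 mm).
- bronze_b: Chandelier arm, just like bronze_a, same axes and sizes.
- bronze_b_cup (a point): Centre of the cup's mouth, the cup end of bronze_b (x = +90 mm).
- bronze_b_plate (a point): Centre of the outer face of the square plate, the other end of bronze_b (x = -90 mm).
- bronze_c: Chandelier arm, just like bronze_a, same axes and sizes.
- bronze_c_cup (a point): Centre of the cup's mouth, the cup end of bronze_c (x = +90 mm).
- bronze_c_plate (a point): Centre of the outer face of the square plate, the other end of bronze_c (x = -90 mm).
- globe: Frosted glass lamp globe, loose, 112 mm across and 112 mm tall, standing on its neck; origin at the centre of its underside. Bystander.
- nipple_a: Brass hex nipple, loose, 42 mm across its corners, 62 mm tall, standing; origin at the centre of its underside. Bystander.
- nipple_b: Brass hex nipple, same as nipple_a. Bystander.
- test_box: Fixed round brass bulb test box, 100 mm across, 40 mm tall, with a small amber bulb on top (75 mm up) and a red push button; origin at the centre of its underside. Bystander.
- test_button (a joint): Travel of the red push button on top of the test box in m: 0 released, 0.006 fully pressed.
- polish_tin: Tin of polish, loose, 66 mm across, 90 mm tall; origin at the centre of its underside. Bystander.
- wrench: Steel wrench, loose, 170 mm long, lying flat along its x; origin at mid-length underneath. Bystander.
- rack_back (a point): Point on the inner face of the rack's back board, behind the middle bay, 22 mm up: 98 mm inward from the open side. All bays are this deep.
Things that resemble listed ones, but are neither listed nor needed, are in the scene too. What is shaped like the bronze_b but green or pink is not meant.

How it is judged:
By the outcome, as a careful person would: the job done as asked, in the order asked, and still so for the second after the job is handed in, with the robot touching nothing.
It also fails if it takes over 56 s, if anything falls off the work surface, if the arm or the gripper's body presses on something with over 40 N, if the wrist force passes 120 N, or if a joint passes its speed limit or range.

## Working session

There is one attempt and no reset: what is moved stays moved. The work goes in short steps, Python scripts to look and compute and a tool call to move; the robot and the scene stay as the last step left them, time stands still between calls to the robot, and variables do not carry over. Pictures are saved under pics/ and viewed, at most 10 in all, crops included, and the job is handed in when it is done.

Besides the shell and the picture viewer there is one more tool, called after "Emit:" as name(argument=value, ...) on one line, values as JSON. play_rows: Moves the arm, as the interface text tells. Its arguments: {"type":"object","properties":{"plan":{"type":"array","items":{"type":"array"}}},"required":["plan"]}

```bash
mkdir -p pics; cat > h.py <<'E'
from bench import *
import numpy as np, cv2
def cloud(p):
    z=p["range_z"];K=np.array(p["intrinsics"],float);h,w=z.shape
    u,v=np.meshgrid(np.arange(w),np.arange(h))
    n=cv2.undistortPoints(np.stack([u,v],-1).reshape(-1,1,2).astype(float),K,np.array([p["k1"],0,0,0,0],float)).reshape(h,w,2)
    c=np.dstack([n[...,0]*z,n[...,1]*z,z])
    R,_=cv2.Rodrigues(np.array(p["rvec"],float))
    P=(c-np.array(p["tvec"],float).reshape(3))@R
    P[z==0]=np.nan
    return P
def save(p,n,f=1.4):
    cv2.imwrite("pics/"+n,cv2.resize(p["image"][...,::-1],None,fx=f,fy=f))
E
python3 - <<'E'
from h import *
for n in("top","side"):
    p=camera(n);save(p,n+"0.png");P=cloud(p)
    np.savez(n+"0.npz",P=P,im=p["image"])
    for l in("bronze_a","bronze_a_cup","rack"):
        for m in masks_of(p,l):
            q=P[m["mask"]];print(n,l,round(m["conf"],2),np.round(m["rect"]),np.round(np.nanmedian(q,0),3),np.round(np.nanmin(q,0),3),np.round(np.nanmax(q,0),3))
o=get_obs();print(o["time_s"],o["eef_pos"],o["eef_rot"])
E
```

```text
top bronze_a 0.87 [124. 214.  41.  54.] [0.516 0.454 0.031] [ 0.427  0.396 -0.004] [0.595 0.528 0.05 ]
top bronze_a 0.66 [226. 175.  27.  13.] [0.629 0.118 0.031] [ 0.607  0.093 -0.003] [0.653 0.183 0.047]
top bronze_a 0.66 [171. 287.  59.  19.] [0.288 0.329 0.03 ] [0.262 0.229 0.018] [0.315 0.407 0.051]
top bronze_a 0.63 [228. 203.  30.  13.] [0.544 0.122 0.031] [ 0.522  0.099 -0.006] [0.566 0.19  0.05 ]
top bronze_a 0.62 [227. 231.  33.  14.] [0.456 0.143 0.029] [0.433 0.107 0.005] [0.472 0.195 0.053]
top bronze_a_cup 0.5 [227. 202.  25.  16.] [0.543 0.128 0.031] [ 0.522  0.1   -0.001] [0.56  0.191 0.05 ]
side bronze_a 0.87 [226. 263.  20.  30.] [0.627 0.117 0.033] [ 0.606  0.084 -0.002] [0.653 0.166 0.047]
side bronze_a 0.8 [372. 353.  24.  90.] [0.288 0.329 0.03 ] [ 0.25   0.208 -0.002] [0.317 0.413 0.049]
side bronze_a 0.77 [257. 268.  19.  25.] [0.541 0.123 0.034] [0.52  0.082 0.002] [0.561 0.172 0.048]
side bronze_a 0.72 [298. 271.  17.  33.] [0.453 0.118 0.029] [0.427 0.08  0.   ] [0.472 0.177 0.047]
side bronze_a 0.62 [244. 397.  48.  40.] [0.56  0.434 0.031] [ 0.491  0.386 -0.002] [0.599 0.472 0.046]
side bronze_a_cup 0.85 [259. 268.  19.  26.] [0.542 0.122 0.034] [0.52  0.1   0.021] [0.563 0.172 0.048]
side bronze_a_cup 0.44 [344. 140.  23.  28.] [ 0.331 -0.293  0.072] [ 0.296 -0.34   0.004] [ 0.361 -0.28   0.094]
side rack 0.73 [252. 312. 131.  72.] [0.55  0.256 0.058] [ 0.401  0.159 -0.002] [0.711 0.307 0.064]
0.4 [ 0.24482394 -0.52018983  0.23116076] [-1.42699361e-04  9.75920362e-01  2.18127086e-01  1.37319676e-05]
```

View pics/top0.png

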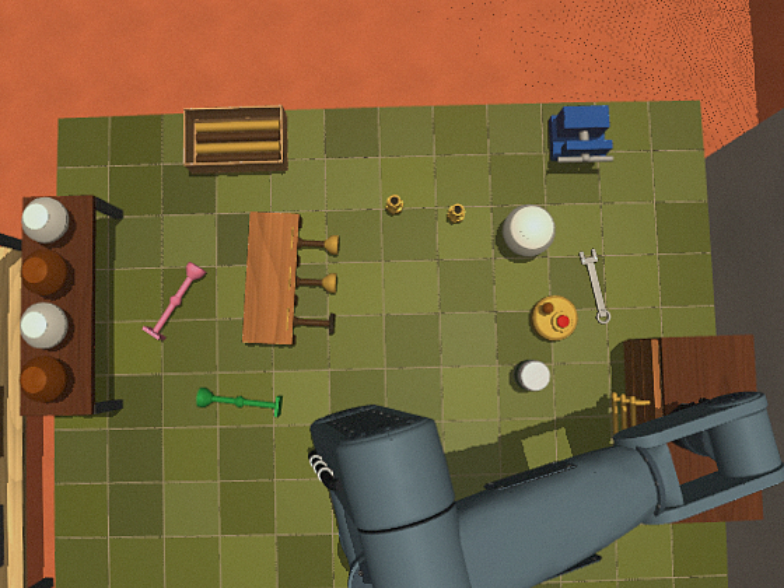

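View pics/side0.png

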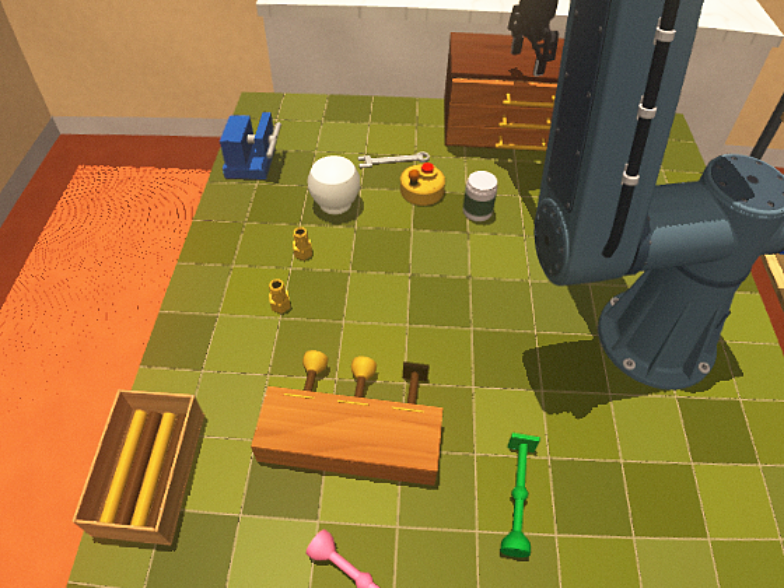

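```bash
python3 - <<'E'
import cv2,numpy as np
t=np.load("top0.npz")["im"][140:270,170:310,::-1];s=np.load("side0.npz")["im"][235:345,170:330,::-1]
t=cv2.resize(t,(560,520),interpolation=2);s=cv2.resize(s,(756,520),interpolation=2)
cv2.imwrite("pics/c1.png",cv2.resize(np.hstack([t,s]),(800,316)))
E
```

```text
(no output)
```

View pics/c1.png

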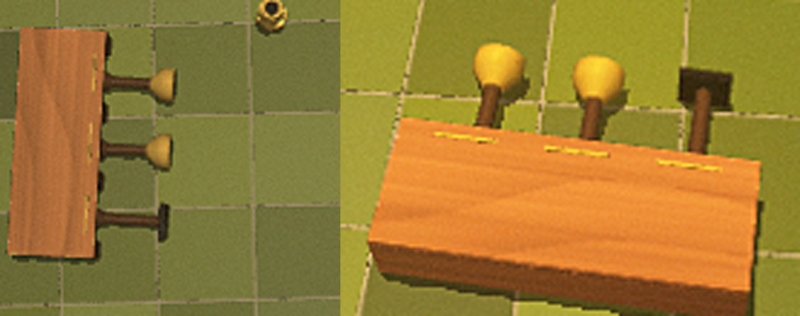

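The reversed arm is the one nearest the robot: its square plate sticks out at about (332,322) in the enlarged top view, while the other two show cups at (332,245) and (330,284). Next I'll measure the rack, the arm and the neighbouring objects.

```bash
cat >> h.py <<'E'
def fit_axis(P,lo,hi,zmin=.012,zmax=.05):
    m=(P[...,2]>zmin)&(P[...,2]<zmax)
    for i in(0,1): m&=(P[...,i]>lo[i])&(P[...,i]<hi[i])
    return P[m]
E
python3 - <<'E'
from h import *
for n in("top","side"):
    P=np.load(n+"0.npz")["P"]
    m=(abs(P[...,2]-.058)<.006)&(P[...,0]>.38)&(P[...,0]<.74)&(P[...,1]>.15)&(P[...,1]<.34)
    q=P[m][:,:2].astype(np.float32);r=cv2.minAreaRect(q);print(n,"roof",r,np.round(cv2.boxPoints(r),4).tolist(),np.median(P[m][:,2]))
    q=fit_axis(P,(.42,.05),(.49,.17))
    sh=q[(q[:,1]>.125)]
    for y in np.arange(.08,.19,.01):
        s=q[abs(q[:,1]-y)<.005]
        if len(s):print(round(y,3),len(s),np.round([s[:,0].min(),np.median(s[:,0]),s[:,0].max(),s[:,2].max()],4))
    print("ymin",np.sort(q[:,1])[:6].round(4))
    z=P[...,2];b=(P[...,2]>.05)&(P[...,0]>.3)&(P[...,0]<.8)&(P[...,1]<.12)&(P[...,1]>-.3)
    k,l,st,c=cv2.connectedComponentsWithStats(b.astype(np.uint8))
    for i in range(1,k):
        if st[i,4]>30: w=P[l==i];print(st[i,4],w.min(0).round(3),w.max(0).round(3))
E
```

```text
top roof ((0.5546891093254089, 0.24112166464328766), (0.11025552451610565, 0.2867780923843384), 85.93626403808594) [[0.40779998898506165, 0.19629999995231628], [0.6937999725341797, 0.17599999904632568], [0.7016000151634216, 0.2858999967575073], [0.4156000018119812, 0.30630001425743103]] 0.057925057635313915
0.11 43 [0.4306 0.4512 0.4726 0.0487]
0.12 16 [0.4329 0.4521 0.4584 0.0454]
0.13 12 [0.4493 0.4538 0.4586 0.0325]
0.14 13 [0.4493 0.4555 0.4621 0.0341]
0.15 17 [0.4497 0.456  0.4624 0.0333]
0.16 18 [0.4501 0.4559 0.4626 0.0361]
0.17 5 [0.4505 0.4562 0.4629 0.031 ]
ymin [0.1066 0.1068 0.1069 0.1072 0.1074 0.1075]
72 [ 0.7   -0.046  0.052] [ 0.729 -0.019  0.071]
69 [ 0.678 -0.183  0.05 ] [ 0.703 -0.158  0.069]
358 [ 0.591 -0.3    0.052] [ 0.693 -0.267  0.116]
126 [ 0.301 -0.3    0.051] [ 0.355 -0.283  0.099]
504 [ 0.3   -0.07   0.517] [0.311 0.002 0.797]
side roof ((0.553074836730957, 0.24235357344150543), (0.11060333997011185, 0.28771066665649414), 86.13472747802734) [[0.4058000147342682, 0.19689999520778656], [0.6929000020027161, 0.17749999463558197], [0.7002999782562256, 0.28780001401901245], [0.4133000075817108, 0.30720001459121704]] 0.05834622672236794
0.11 53 [0.4293 0.4593 0.4725 0.0473]
0.12 129 [0.4295 0.4485 0.4721 0.0468]
0.13 22 [0.447  0.4521 0.4589 0.0316]
0.14 23 [0.4465 0.4518 0.4588 0.0322]
0.15 21 [0.4485 0.4537 0.4606 0.0313]
0.16 22 [0.4483 0.4545 0.4604 0.0312]
0.17 11 [0.4506 0.4577 0.4622 0.0331]
ymin [0.1071 0.1079 0.1079 0.108  0.1084 0.1095]
154 [ 0.3   -0.04   0.555] [ 0.304 -0.01   0.613]
36 [ 0.3   -0.034  0.517] [ 0.301 -0.019  0.555]
643 [ 0.59  -0.299  0.05 ] [ 0.692 -0.263  0.112]
245 [ 0.3  -0.3   0.05] [ 0.358 -0.28   0.093]
84 [ 0.676 -0.18   0.05 ] [ 0.705 -0.151  0.066]
102 [ 0.699 -0.045  0.051] [ 0.727 -0.017  0.068]
```

```bash
cat >> h.py <<'E'
from scipy.spatial.transform import Rotation as Ro
def to(x,y,z,yaw,cur=None):
    o=get_obs();q=o["eef_rot"];R=Ro.from_quat([q[1],q[2],q[3],q[0]])
    p=np.array(o["eef_pos"]) if cur is None else np.array(cur)
    cy=np.degrees(np.arctan2(*R.as_matrix()[[1,0],0]))
    t=-((yaw-cy+180)%360-180)/180
    print("t",round(o["time_s"],2),"pos",p.round(4),"yaw",round(cy,2),"q6",round(o["q"][5],2),"->",(R.inv().apply(np.array([x,y,z])-p)/.4).round(4),"turn",round(t,4))
E
python3 -c "
from h import *
to(.36,-.15,.2,85.5)"
```

```text
t 0.4 pos [ 0.2448 -0.5202  0.2312] yaw 25.2 q6 -0.21 -> [ 0.6546 -0.7148  0.0782] turn -0.335
```

Emit:
play_rows(plan=[[45, [0.655, -0.715, 0.078], -0.335], [45, [0.655, -0.715, 0.078], -0.335], [45, [0.655, -0.715, 0.078], -0.335], [45, [0.655, -0.715, 0.078], -0.335], [45, [0.655, -0.715, 0.078], -0.335], [45, [0.655, -0.715, 0.078], -0.335], [45, [0.655, -0.715, 0.078], -0.335], [45, [0.655, -0.715, 0.078], -0.335], [45, [0.655, -0.715, 0.078], -0.335], [45, [0.655, -0.715, 0.078], -0.335]])

```text
time_s: 1.4
eef_pos: [0.3604, -0.1495, 0.2003]
eef_rot: [0.0, 0.733, 0.68, -0.0]
wrist_force: [0.6, 1.1, -0.7]
opening: 0.52
grasp_force: 0.0
```

```bash
python3 -c "
from h import *
to(.4545,.1535,.12,85.5)"
```

```text
t 1.4 pos [ 0.3604 -0.1495  0.2003] yaw 85.65 q6 -0.62 -> [0.7734 0.177  0.2003] turn 0.0008
```

Emit:
play_rows(plan=[[45, [0.773, 0.177, 0.2], 0], [45, [0.773, 0.177, 0.2], 0], [45, [0.773, 0.177, 0.2], 0], [45, [0.773, 0.177, 0.2], 0], [45, [0.773, 0.177, 0.2], 0], [45, [0.773, 0.177, 0.2], 0], [45, [0.773, 0.177, 0.2], 0], [45, [0.773, 0.177, 0.2], 0], [45, [0.773, 0.177, 0.2], 0]])

```text
time_s: 2.3
eef_pos: [0.4555, 0.1517, 0.1198]
eef_rot: [-0.0, 0.734, 0.679, -0.001]
wrist_force: [0.3, -0.3, 0.2]
opening: 0.53
grasp_force: 0.0
```

```bash
python3 - <<'E'
from h import *
to(.4545,.1535,.007,85.5)
p=camera("side");save(p,"s1.png")
E
```

```text
t 2.3 pos [0.4555 0.1517 0.1198] yaw 85.48 q6 0.15 -> [ 0.0046 -0.0026  0.2819] turn -0.0001
```

View pics/s1.png

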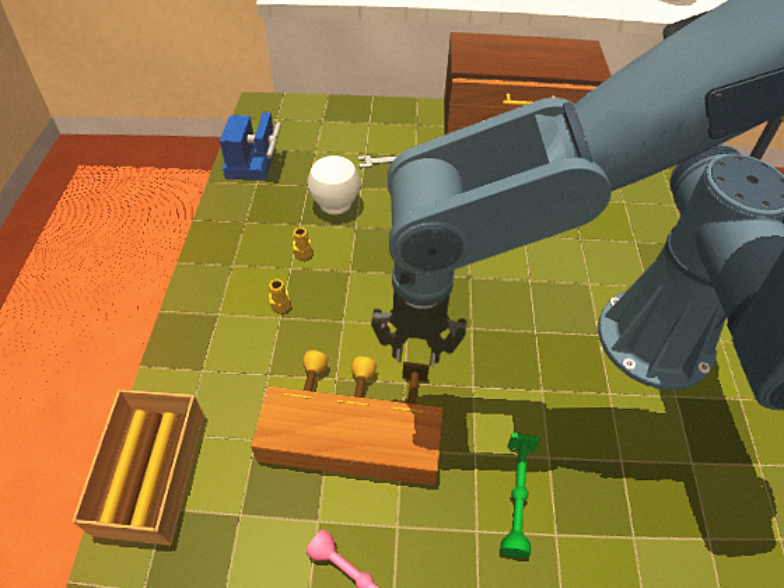

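The gripper's fingers straddle the reversed arm's shaft at about (415,370), clear of the neighbouring cup at (363,368). I'll go down and close.

Emit:
play_rows(plan=[[45, [0.004, 0, 0.1], 0], [45, [0.004, 0, 0.2], 0], [45, [0.004, 0, 0.25], 0], [45, [0.004, 0, 0.28], 0], [45, [0.004, 0, 0.28], 0], [0, [0.004, 0, 0.28], 0], [0, [0.004, 0, 0.28], 0], [0, [0.004, 0, 0.28], 0], [0, [0.004, 0, 0.28], 0], [0, [0.004, 0, 0.28], 0]])

```text
time_s: 3.35
eef_pos: [0.4566, 0.1542, 0.0097]
eef_rot: [0.001, 0.734, 0.679, 0.001]
wrist_force: [-2.1, -2.6, 7.3]
opening: 0.137
grasp_force: 58.6
```

```bash
python3 -c "
from h import *
to(.4545-.0711*.13,.1535-.9975*.13,.011,85.8)"
```

```text
t 3.35 pos [0.4566 0.1542 0.0097] yaw 85.52 q6 0.16 -> [-0.3271 -0.0028 -0.0032] turn -0.0015
```

Emit:
play_rows(plan=[[0, [-0.02, 0, 0], 0], [0, [-0.07, 0, 0], 0], [0, [-0.13, 0, 0], 0], [0, [-0.2, 0, 0], 0], [0, [-0.28, 0, 0], 0], [0, [-0.36, 0, 0], 0], [0, [-0.43, 0, 0], 0], [0, [-0.48, 0, 0], 0], [0, [-0.5, 0, 0], 0], [0, [-0.5, 0, 0], 0]])

```text
time_s: 4.35
eef_pos: [0.441, -0.0467, 0.0097]
eef_rot: [0.002, 0.735, 0.678, 0.001]
wrist_force: [-1.7, -4.2, 6.4]
opening: 0.138
grasp_force: 59.3
```

```bash
python3 - <<'E'
from h import *
to(.45,.04,.1,85.5)
p=camera("side");save(p,"s2.png")
E
```

```text
t 4.35 pos [ 0.441  -0.0467  0.0097] yaw 85.44 q6 -0.29 -> [ 0.2176  0.006  -0.226 ] turn -0.0004
```

View pics/s2.png

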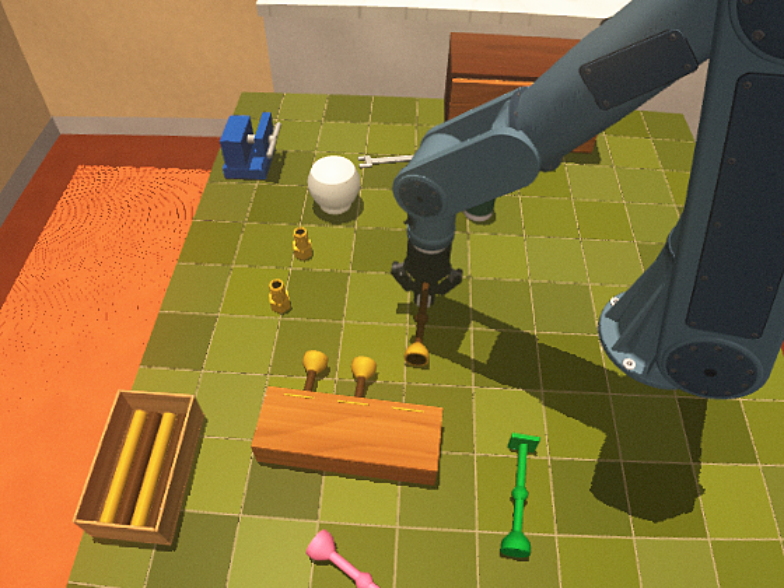

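The arm is out of the rack, with its cup at (417,350) facing the bay and the gripper on the plate side. I'll release, rise and start the empty half turn.

Emit:
play_rows(plan=[[45, [0, 0, 0], 0], [45, [0, 0, 0], 0], [45, [0, 0, 0], 0], [45, [0, 0, -0.08], 0], [45, [0, 0, -0.18], 0], [45, [0, 0, -0.27], 0], [45, [0, 0, -0.27], 0.05], [45, [0, 0, -0.27], 0.1], [45, [0, 0, -0.27], 0.14], [45, [0, 0, -0.27], 0.18]])

```text
time_s: 5.4
eef_pos: [0.4393, -0.0447, 0.1161]
eef_rot: [-0.0, 0.896, 0.445, 0.0]
wrist_force: [0.1, -0.3, 0.3]
opening: 0.53
grasp_force: 0.0
```

Emit:
play_rows(plan=[[45, [0, 0, 0], 0.047], [45, [0, 0, 0], 0.094], [45, [0, 0, 0], 0.141], [45, [0, 0, 0], 0.188], [45, [0, 0, 0], 0.235], [45, [0, 0, 0], 0.282], [45, [0, 0, 0], 0.329], [45, [0, 0, 0], 0.376], [45, [0, 0, 0], 0.42], [45, [0, 0, 0], 0.42]])

```text
time_s: 6.4
eef_pos: [0.4392, -0.0447, 0.1159]
eef_rot: [-0.0, 0.981, -0.195, -0.0]
wrist_force: [-0.3, 0.6, -0.1]
opening: 0.532
grasp_force: 0.0
```

```bash
python3 - <<'E'
from h import *
to(.447,.034,.12,-94.5)
for n in("top","side"):
    p=camera(n);P=cloud(p);q=fit_axis(P,(.38,-.12),(.5,.15),.014,.06)
    for y in np.arange(-.1,.13,.01):
        s=q[abs(q[:,1]-y)<.005]
        if len(s):print(n,round(y,3),len(s),np.round([s[:,0].min(),np.median(s[:,0]),s[:,0].max(),s[:,2].max()],4))
    print("y range",np.sort(q[:,1])[[2,-3]])
E
```

```text
t 6.4 pos [ 0.4392 -0.0447  0.1159] yaw -22.54 q6 1.59 -> [-0.0575 -0.1893 -0.0101] turn 0.3998
top 0.05 11 [0.4439 0.45   0.4533 0.0299]
top 0.06 24 [0.4383 0.4502 0.4626 0.0424]
top 0.07 48 [0.432  0.4501 0.4725 0.0486]
top 0.08 43 [0.4296 0.4504 0.4727 0.0508]
top 0.09 11 [0.4325 0.4474 0.463  0.0467]
y range [0.0472895  0.08646951]
side -0.09 46 [0.4157 0.4457 0.4585 0.0472]
side -0.08 78 [0.4151 0.4293 0.4584 0.0471]
side -0.07 15 [0.4313 0.437  0.4447 0.0344]
side -0.06 15 [0.4338 0.4394 0.4447 0.0316]
side -0.05 15 [0.4336 0.4393 0.4467 0.0323]
side -0.04 16 [0.4335 0.439  0.4467 0.0314]
side -0.03 14 [0.4362 0.4414 0.4466 0.0338]
side -0.02 19 [0.4357 0.4411 0.4487 0.0314]
side -0.01 9 [0.4358 0.4411 0.4511 0.0358]
side -0.0 42 [0.4327 0.4437 0.4559 0.0406]
side 0.01 25 [0.4353 0.4456 0.4509 0.0341]
side 0.02 17 [0.44   0.4453 0.4504 0.0311]
side 0.03 18 [0.4396 0.4451 0.4526 0.032 ]
side 0.04 18 [0.4396 0.4473 0.4522 0.0322]
side 0.05 18 [0.4418 0.4471 0.4543 0.0322]
side 0.06 8 [0.4421 0.447  0.4568 0.0364]
side 0.07 28 [0.4319 0.452  0.4686 0.0432]
side 0.08 64 [0.4287 0.4495 0.4708 0.0468]
side 0.09 114 [0.4285 0.4499 0.4705 0.0491]
y range [-0.08865739  0.08984109]
```

Emit:
play_rows(plan=[[45, [-0.02, -0.06, 0], 0.047], [45, [-0.04, -0.12, 0], 0.094], [45, [-0.058, -0.19, 0], 0.141], [45, [-0.058, -0.19, 0], 0.188], [45, [-0.058, -0.19, 0], 0.235], [45, [-0.058, -0.19, 0], 0.282], [45, [-0.058, -0.19, 0], 0.329], [45, [-0.058, -0.19, 0], 0.376], [45, [-0.058, -0.19, 0], 0.401], [45, [-0.058, -0.19, 0], 0.401]])

```text
time_s: 7.5
eef_pos: [0.447, 0.0341, 0.116]
eef_rot: [-0.0, -0.678, 0.735, 0.0]
wrist_force: [-0.6, 1.3, 0.4]
opening: 0.53
grasp_force: 0.0
```

```bash
python3 - <<'E'
from h import *
to(.4465,.036,.0075,-94.6)
E
```

```text
t 7.5 pos [0.447  0.0341 0.116 ] yaw -94.55 q6 3.03 -> [-0.0046  0.0016  0.2714] turn 0.0003
```

Emit:
play_rows(plan=[[45, [-0.004, 0.001, 0.1], 0], [45, [-0.004, 0.001, 0.2], 0], [45, [-0.004, 0.001, 0.25], 0], [45, [-0.004, 0.001, 0.27], 0], [45, [-0.004, 0.001, 0.27], 0], [0, [-0.004, 0.001, 0.27], 0], [0, [-0.004, 0.001, 0.27], 0], [0, [-0.004, 0.001, 0.27], 0], [0, [-0.004, 0.001, 0.27], 0], [0, [-0.004, 0.001, 0.27], 0]])

```text
time_s: 8.5
eef_pos: [0.4481, 0.0355, 0.0095]
eef_rot: [0.001, -0.678, 0.735, -0.001]
wrist_force: [-1.4, -0.2, 6.5]
opening: 0.138
grasp_force: 58.5
```

```bash
python3 - <<'E'
from h import *
to(.44,-.03,.085,-94.6)
E
```

```text
t 8.5 pos [0.4481 0.0355 0.0095] yaw -94.66 q6 3.04 -> [ 0.1648  0.0064 -0.1887] turn -0.0004
```

Emit:
play_rows(plan=[[0, [0, 0, -0.03], 0], [0, [0, 0, -0.09], 0], [0, [0.03, 0, -0.15], 0], [0, [0.09, 0, -0.19], 0], [0, [0.15, 0, -0.2], 0], [0, [0.19, 0, -0.2], 0], [0, [0.2, 0, -0.2], -0.02], [0, [0.2, 0, -0.2], -0.06], [0, [0.2, 0, -0.2], -0.1], [0, [0.2, 0, -0.2], -0.14]])

```text
time_s: 9.5
eef_pos: [0.4399, -0.044, 0.0887]
eef_rot: [-0.0, 0.823, -0.568, -0.0]
wrist_force: [-1.3, -0.0, -3.0]
opening: 0.137
grasp_force: 59.0
```

Emit:
play_rows(plan=[[0, [0, 0, 0], -0.04], [0, [0, 0, 0], -0.08], [0, [0, 0, 0], -0.12], [0, [0, 0, 0], -0.16], [0, [0, 0, 0], -0.2], [0, [0, 0, 0], -0.24], [0, [0, 0, 0], -0.28], [0, [0, 0, 0], -0.32], [0, [0, 0, 0], -0.36], [0, [0, 0, 0], -0.4]])

```text
time_s: 10.5
eef_pos: [0.4399, -0.0439, 0.0886]
eef_rot: [0.0, 1.0, 0.025, -0.0]
wrist_force: [-0.1, 0.8, -3.9]
opening: 0.138
grasp_force: 59.0
```

```bash
python3 - <<'E'
from h import *
to(.448,-.045,.085,85.9)
p=camera("side");save(p,"s3.png")
E
```

```text
t 10.5 pos [ 0.4399 -0.0439  0.0886] yaw 2.84 q6 1.15 -> [0.0201 0.0037 0.0091] turn -0.4615
```

View pics/s3.png

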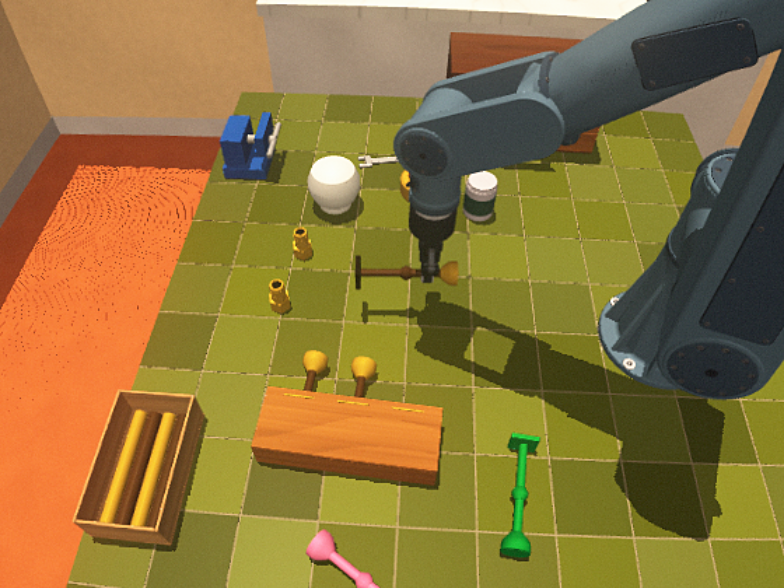

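The arm hangs level in the grip, plate at (358,272) and cup at (452,272), well clear of the nipples and the rack. I'll finish the turn.

Emit:
play_rows(plan=[[0, [0.013, 0.002, 0], -0.047], [0, [0.013, 0.002, 0], -0.094], [0, [0.013, 0.002, 0], -0.141], [0, [0.013, 0.002, 0], -0.188], [0, [0.013, 0.002, 0], -0.235], [0, [0.013, 0.002, 0], -0.282], [0, [0.013, 0.002, 0], -0.329], [0, [0.013, 0.002, 0], -0.376], [0, [0.013, 0.002, 0], -0.423], [0, [0.013, 0.002, 0], -0.461]])

```text
time_s: 11.55
eef_pos: [0.4452, -0.0446, 0.0886]
eef_rot: [0.0, 0.733, 0.68, -0.0]
wrist_force: [-0.5, 0.5, -3.1]
opening: 0.14
grasp_force: 59.1
```

Emit:
play_rows(plan=[[0, [0, 0, 0.03], 0], [0, [0, 0, 0.08], 0], [0, [0, 0, 0.13], 0], [0, [0, 0, 0.16], 0], [0, [0, 0, 0.18], 0], [0, [0, 0, 0.19], 0], [0, [0, 0, 0.195], 0], [0, [0, 0, 0.195], 0]])

```text
time_s: 12.35
eef_pos: [0.4458, -0.0447, 0.0103]
eef_rot: [0.0, 0.734, 0.679, 0.0]
wrist_force: [0.5, -0.2, -3.7]
opening: 0.139
grasp_force: 59.0
```

```bash
python3 - <<'E'
from h import *
to(.4622-.0713*(.1942+.045),-.045,.0095,85.93)
for n in("top","side"):
    p=camera(n);P=cloud(p);q=fit_axis(P,(.38,-.02),(.51,.1),.014,.06)
    for y in np.arange(-.02,.1,.01):
        s=q[abs(q[:,1]-y)<.005]
        if len(s)>3:print(n,round(y,3),len(s),np.round([s[:,0].min(),np.median(s[:,0]),s[:,0].max(),s[:,2].max()],4))
    if len(q):print(q[:,1].max())
E
```

```text
t 12.35 pos [ 0.4458 -0.0447  0.0103] yaw 85.47 q6 -0.29 -> [-0.0008 -0.0016  0.0021] turn -0.0025
top 0.04 10 [0.447  0.4546 0.4596 0.0334]
top 0.05 15 [0.4472 0.4531 0.4594 0.0309]
top 0.06 14 [0.4474 0.4534 0.4598 0.0363]
top 0.07 30 [0.4348 0.4567 0.4745 0.0472]
top 0.08 26 [0.4349 0.4533 0.4742 0.0497]
0.08016952517031506
side -0.01 30 [0.4352 0.4489 0.459  0.0408]
side 0.0 37 [0.4378 0.4462 0.4585 0.0375]
side 0.01 17 [0.4427 0.4483 0.4557 0.0336]
side 0.02 16 [0.4427 0.4504 0.4555 0.0335]
side 0.03 18 [0.4447 0.4501 0.4553 0.0324]
side 0.04 17 [0.4445 0.4499 0.4575 0.0309]
side 0.05 19 [0.4467 0.4522 0.4572 0.0331]
side 0.06 16 [0.4466 0.453  0.4592 0.0328]
side 0.07 7 [0.4423 0.4643 0.474  0.0474]
side 0.08 166 [0.4324 0.4535 0.4761 0.0483]
0.08384428353420163
```

Emit:
play_rows(plan=[[0, [0.02, 0, 0.001], -0.002], [0, [0.07, -0.001, 0.001], -0.002], [0, [0.13, -0.001, 0.001], -0.002], [0, [0.19, -0.002, 0.001], -0.002], [0, [0.25, -0.002, 0.001], -0.002], [0, [0.31, -0.003, 0.001], -0.002], [0, [0.37, -0.003, 0.001], -0.002], [0, [0.42, -0.004, 0.001], -0.002], [0, [0.46, -0.004, 0.001], -0.002], [0, [0.475, -0.004, 0.001], -0.002]])

```text
time_s: 13.45
eef_pos: [0.4588, 0.1466, 0.01]
eef_rot: [0.0, 0.732, 0.682, 0.0]
wrist_force: [0.3, -0.5, -2.4]
opening: 0.135
grasp_force: 59.0
```

Emit:
play_rows(plan=[[0, [0.005, 0, 0], 0], [0, [0.01, 0, 0], 0], [0, [0.015, 0, 0], 0], [0, [0.02, 0, 0], 0], [0, [0.025, 0, 0], 0], [0, [0.03, 0, 0], 0], [0, [0.035, 0, 0], 0], [0, [0.04, 0, 0], 0], [0, [0.04, 0, 0], 0]])

```text
time_s: 14.35
eef_pos: [0.4601, 0.1612, 0.0097]
eef_rot: [-0.0, 0.732, 0.681, 0.0]
wrist_force: [-0.3, 0.2, -2.0]
opening: 0.137
grasp_force: 59.0
```

```bash
python3 - <<'E'
from h import *
to(.455,.166,.0095,85.93)
p=camera("side");save(p,"s4.png")
E
```

```text
t 14.35 pos [0.4601 0.1612 0.0097] yaw 85.86 q6 0.16 -> [ 0.0111 -0.0136  0.0006] turn -0.0004
```

View pics/s4.png

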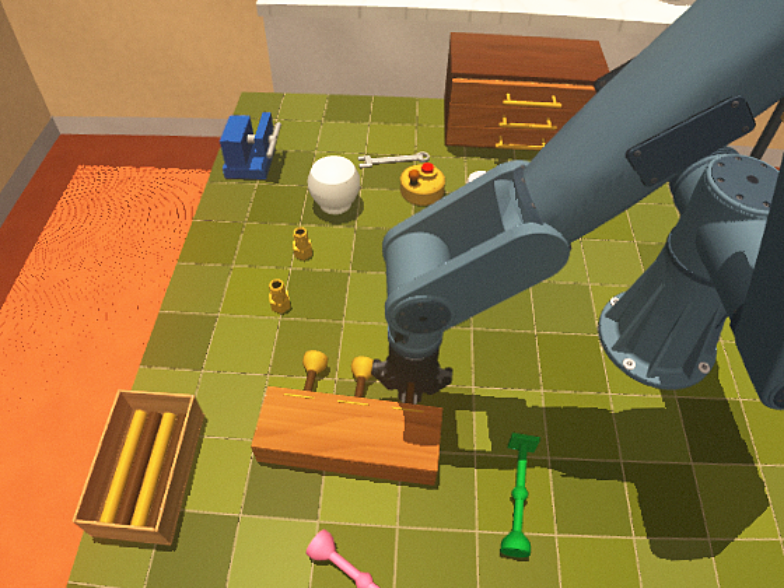

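The arm slides in freely at the near bay, gripper at (412,380), with no contact yet. I'll creep on until it touches.

Emit:
play_rows(plan=[[0, [0.0025, 0, 0], 0], [0, [0.005, 0, 0], 0], [0, [0.0075, 0, 0], 0], [0, [0.01, 0, 0], 0], [0, [0.01, 0, 0], 0]])

```text
time_s: 14.9
eef_pos: [0.4603, 0.165, 0.0097]
eef_rot: [-0.0, 0.732, 0.681, 0.0]
wrist_force: [0.1, -1.1, -0.2]
opening: 0.137
grasp_force: 59.1
```

Emit:
play_rows(plan=[[0, [0.0025, 0, 0], 0], [0, [0.005, 0, 0], 0], [0, [0.005, 0, 0], 0]])

```text
time_s: 15.2
eef_pos: [0.4603, 0.1658, 0.0097]
eef_rot: [0.001, 0.732, 0.681, -0.001]
wrist_force: [-1.7, -8.4, 0.5]
opening: 0.138
grasp_force: 59.4
```

Emit:
play_rows(plan=[[0, [0.0025, 0, 0], 0], [0, [0.004, 0, 0], 0], [0, [0.004, 0, 0], 0]])

```text
time_s: 15.5
eef_pos: [0.4604, 0.1658, 0.0097]
eef_rot: [0.001, 0.732, 0.682, -0.002]
wrist_force: [-2.0, -17.4, 3.1]
opening: 0.141
grasp_force: 59.6
```

Emit:
play_rows(plan=[[40, [0, 0, 0], 0], [40, [0, 0, 0], 0], [40, [0, 0, 0], 0], [40, [-0.004, 0, 0], 0], [40, [-0.004, 0, -0.05], 0], [40, [-0.004, 0, -0.12], 0], [40, [-0.004, 0, -0.22], 0], [40, [-0.004, 0, -0.33], 0], [40, [-0.1, 0, -0.43], 0], [40, [-0.22, 0, -0.45], 0]])

```text
time_s: 16.5
eef_pos: [0.4568, 0.0843, 0.1937]
eef_rot: [0.003, 0.731, 0.683, 0.003]
wrist_force: [1.3, -0.9, -0.9]
opening: 0.469
grasp_force: 0.0
```

Emit:
play_rows(plan=[[40, [-0.12, 0, 0], 0], [40, [-0.24, 0, 0], 0], [40, [-0.36, 0, 0], 0], [40, [-0.48, 0, 0], 0], [40, [-0.6, 0, 0], 0], [40, [-0.7, 0, 0], 0], [40, [-0.7, 0, 0], 0], [40, [-0.7, 0, 0], 0]])

```text
time_s: 17.3
eef_pos: [0.4338, -0.1959, 0.1888]
eef_rot: [-0.0, 0.733, 0.68, 0.0]
wrist_force: [-0.0, 0.1, -1.5]
opening: 0.467
grasp_force: 0.0
```

```bash
python3 - <<'E'
from h import *
print(get_obs()["wrist_force"])
for n in("top","side"):
    p=camera(n);P=cloud(p);P0=np.load(n+"0.npz")["P"]
    if n=="side":
        c=p["image"][200:360,150:370,::-1];cv2.imwrite("pics/c5.png",cv2.resize(c,None,fx=3,fy=3))
    for nm,lo,hi in(("C",(.42,.05),(.49,.19)),("M",(.51,.05),(.58,.17)),("F",(.6,.05),(.67,.165))):
        for Q in((P,) if nm=="C" else (P0,P)):
            q=fit_axis(Q,lo,hi,.02);s=q[q[:,1]<.13];t=q[q[:,1]>.15]
            print(n,nm,"ymin",np.percentile(q[:,1],2).round(4),"cup x",s[:,0].min().round(4),s[:,0].max().round(4),"shaft",np.median(t[:,0]).round(4))
E
```

```text
[-0.04742844  0.07485052 -1.50147609]
top C ymin 0.1107 cup x 0.4365 0.4768 shaft 0.4599
top M ymin 0.1004 cup x 0.522 0.5641 shaft 0.5457
top M ymin 0.1005 cup x 0.5221 0.5635 shaft 0.5457
top F ymin 0.0948 cup x 0.607 0.6478 shaft 0.6322
top F ymin 0.0945 cup x 0.6055 0.647 shaft 0.6328
side C ymin 0.1129 cup x 0.4353 0.4766 shaft 0.4591
side M ymin 0.1034 cup x 0.5199 0.5625 shaft 0.5441
side M ymin 0.1041 cup x 0.5198 0.5625 shaft 0.5437
side F ymin 0.0958 cup x 0.604 0.6472 shaft 0.6298
side F ymin 0.0966 cup x 0.6048 0.6473 shaft 0.63
```

View pics/c5.png

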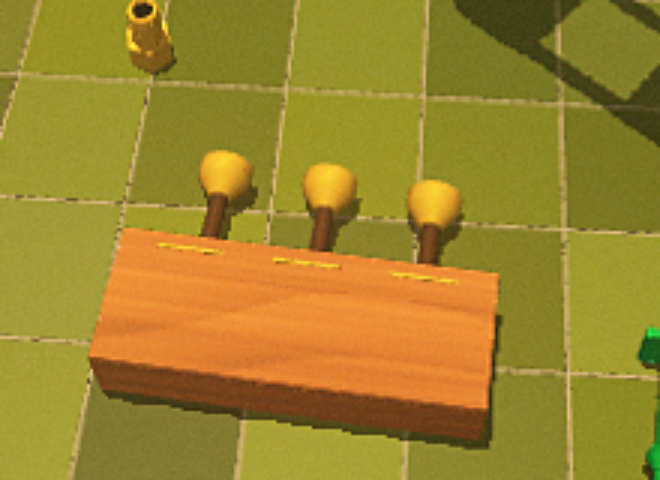

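All three cups now stick out, at (227,178), (330,188) and (435,205). The turned arm sticks out about 82 mm, which matches being home against the back board, and the other two haven't moved.

```bash
python3 -c "
from bench import *
print(hand_in())"
```

```text
the job is handed in; nothing more can be done
None
```

The back-to-front arm (the one nearest the robot) has been drawn out, turned and slid back plate first until it pressed on the back board; the other two arms have not moved, and the job was handed in at about 17 s of the 56 s allowed.

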